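# Drive a stuck insert out of an inclined sleeve

### The job

A plastic insert is stuck inside the sloping steel sleeve on the stand. Take the push rod by its grip, feed its shaft into the upper mouth of the sleeve and push the insert right through so that it drops out of the lower end into the bowl; the shaft is worn and may sit slightly crooked, so if it catches on the rim, ease off and feel to the side for the bore rather than forcing it. Then draw the rod out and lay it down flat on the worktop clear of the stand and the bowl, without disturbing the other things on the worktop.

Things in the scene. Friction and masses are not known exactly. Their poses are not given: they have to be found in the camera images.
- sleeve: steel tube fixed on a stand (grey foot plate 100 x 90 mm), sloping 25 degrees; length 100 mm, outside 33 mm, two collars 39 mm, straight bore 25 mm open at both ends. Origin: on the bore axis half-way along, 115 mm above the worktop. Its y axis runs along the bore towards the UPPER mouth, its z axis points up square to the bore; the lower mouth is at y = -50 mm
- sleeve_mouth (a point): centre of the sleeve's upper, square-edged mouth (y = +50 mm of the sleeve, same axes), where the rod goes in
- sleeve_spring (a point): top of the short spring housing on the sleeve's middle, 40 mm above the bore axis. Its sprung ball pinches the insert: moving it takes about 6 to 14 N for the first 30 mm, then little; it drops out once its middle is past the lower mouth. With the insert gone the ball rubs on the rod with a few newtons
- insert_center (a point): centre of the stuck insert: a plain white plastic cylinder, diameter 23 mm, length 60 mm, about 60 g; its y axis is its length. At the start it sits hidden in the middle of the sleeve, its upper end about 20 mm inside the upper mouth
- rod_grip (a point): centre of the push rod's grip, 20 mm above the worktop when lying: flat grey bar 24 mm wide (x), 80 mm long (y), 40 mm high (z), on its 24 mm side. A round shaft 21 mm thick runs 130 mm from the grip's front along -y (30 mm ring at its root). The shaft sits on a stiff, worn swivel: its tip may stand up to 7 mm aside, towards +x or -x, which is not reported; about 1 N at the tip turns it
- bowl: white bowl, 130 mm across, 56 mm high, loose, standing under the lower mouth of the sleeve; origin at the centre of its underside, z up
- timer: small white timer, 66 x 62 x 22 mm, a bystander; origin at its underside
- tape_roll: roll of tape, 75 mm across, 19 mm high, a bystander; origin at its underside
- calculator: desk calculator, 156 x 108 x 31 mm, a bystander; origin at its underside
- petri: clear dish, 61 mm across, 14 mm high, a bystander; origin at its underside

How it is judged:
By the outcome, as a careful person would: the job done as asked, in the order asked, and still so for the second after the job is handed in, with the robot touching nothing.
It also fails if it takes over 72 s, if anything falls off the work surface, if the arm or the gripper's body presses on something with over 40 N, if the wrist force passes 120 N, or if a joint passes its speed limit or range.

### The arm

A 6-joint arm with a two-finger parallel gripper is mounted at the origin on a cart in front of the work surface, level with it; the furniture and walls round the work are solid. World frame = base frame: x ahead of the robot, y to its left, z up, the work surface at z = 0. Lengths are in mm, angles in rad, forces in N, time in s.
With the tool pointing down it reaches from about 275 to 1000 mm from the base axis. Payload 8.4 kg.
Tool frame: the origin (TCP) lies between the finger pads; the fingertips stand r.finger_overhang ahead of it and the grasp point (between the pads) is the TCP (r.finger_overhang is the distance from the TCP to the fingertips, in mm); z points along the fingers, y is the line along which they close (so a half turn about z gives the same grasp; the last joint's range is limited). The gripper opens to 85 mm and grips with 20 to 120 N. Pads are 22 mm wide; open, the fingers measure 114 mm over their backs; the gripper's body (76 mm by 85 mm) begins 54 mm behind the grasp point. The pads swing forward as they close: fully open they stand 13 mm farther back than shut.
Start: joints at [1.268, 0.353, 1.633, -0, 1.155, -0.002], TCP at [185.176, 596.94, 250.281] pointing down, gripper open.
Joint ranges: [-2.63, 2.63], [-0.92, 2.1], [0.06, 2.66], [-1.3, 4.44], [0, 2.69], [-3.02, 3.02]. Speed limits (rad/s): [2.22, 2.22, 2.79, 3.14, 3.14, 3.14].

### API

Orientations are given as [roll, pitch, yaw] about the fixed x, y, z axes, in that order (R = Rz(yaw) Ry(pitch) Rx(roll)).
In Python, from rig import r, cams, sign_off gives the robot as it stands.
- The arm moves only by the shell command python3 -m crank 'ROWS' [FORCE]. ROWS is JSON, a list of rows, each a list of 7 numbers: the shift along the tool's x, y, z in m, then the turn, a rotation vector about the tool's x, y, z in rad, then the closure, from 0 (fully open) to 1 (shut). In form: [[dx, dy, dz, ax, ay, az, gripper], ...]. A call has 1 to 5 rows; each row is the pose to reach, as a shift and turn from the pose commanded when the call began, along the tool's axes at that moment; what a row does not reach only later rows make up. A row lasts 1/10 s, in which the tool goes at most 50 mm and 8.59 degrees, less where a joint would pass 70% of its speed; a pose out of reach is approached as far as the arm can. A call with a gripper value outside its range is refused whole. The fingers move at their own pace and stop on an object; FORCE is the grip in N (left out, the last holds). Time passes only in rows, so rows that repeat a pose let the fingers close. It gives the time, the measured TCP pose, the force, the opening and the grip force at its end, in the units of the state.
- r.sense(): the state, without advancing time (a new reading comes with each control period).
- cams.grab_frame(name): name is "scene" or "top" or "wrist"; returns a dict with "image" (384x512x3 uint8, red, green, blue), "fx", "fy", "cx", "cy" (pixels), "D" ([k1, k2, p1, p2, k3] as OpenCV has them; the pictures are not rectified), "position" and "orientation" of the camera in the world. Camera axes: x right, y down, z forward; pixel columns grow to the right and rows downward; lengths in mm; the calibration is good to about 2 mm. A picture is of the moment at which its call begins. There is no depth.
- sign_off(): hands the job in; it is judged then, once.
The state is a dict: "clock": time; "qpos": joint angles; "qvel": joint speeds; "joint_efforts": joint torques, N m; "eef_pos": TCP position; "tcp_rot": TCP orientation; "contact_force": force on the tool from outside, world axes, zero at the start; "wrist_torque": the same for the moment, N m; "opening": opening from 0.0 (shut) to 1.0 (fully open); "grasp_force": force on a finger pad.
Only numpy, scipy, OpenCV 4.12 (cv2) and the standard library are available. Lean on these libraries where they do the work, as an engineer would, in place of code of your own. Each camera call takes 0.05 s, during which the arm holds its last target. There are 200 camera calls.

## Working session

There is one attempt and no reset: what is moved stays moved. The work goes in short steps, Python scripts to look and compute and a shell command to move; the robot and the scene stay as the last step left them, time stands still between calls to the robot, and variables do not carry over. Pictures are saved under pics/ and viewed, at most 10 in all, crops included, and the job is handed in when it is done.

```bash
ls; mkdir -p pics; python3 - <<'E'
from rig import r,cams
import cv2,json,numpy as np
print(r.sense(), r.finger_overhang)
for n in ["scene","top"]:
    f=cams.grab_frame(n); im=f.pop("image"); cv2.imwrite(f"pics/{n}0.png",im[:,:,::-1]); print(n,f)
    np.save(n+"0.npy",np.array({**f},dtype=object),allow_pickle=True)
a=cv2.imread("pics/scene0.png");b=cv2.imread("pics/top0.png")
E
```

```text
pics
{'clock': 0.0, 'qpos': array([ 1.26757122e+00,  3.53648833e-01,  1.63412660e+00,  9.77714245e-06,
        1.15517953e+00, -2.39690194e-03]), 'qvel': array([-0.00195583, -0.00037941, -0.00061074, -0.00081321, -0.00120997,
       -0.00042725]), 'joint_efforts': array([ 1.03772327e-03, -6.05246401e+01, -3.42071199e+01,  2.70785731e-04,
        9.31826478e-03, -3.99893690e-05]), 'eef_pos': array([185.05892175, 596.51474899, 249.56444835]), 'tcp_rot': array([-3.14023037e+00, -1.22046944e-05,  2.84076049e+00]), 'contact_force': array([ 0.6788025 , -0.13344219,  0.129391  ]), 'wrist_torque': array([ 0.01919059, -0.03878838,  0.01862219]), 'grasp_force': 0.0, 'opening': 1.0006664953560915} 19.0
scene {'fx': 482.9276592603463, 'fy': 482.9276592603463, 'cx': 262.6962064840884, 'cy': 189.48159183776357, 'D': array([-0.04259886,  0.        ,  0.        ,  0.        ,  0.        ]), 'position': array([  78.51896523, 1220.02325674, 1179.85864408]), 'orientation': array([-2.35334481, -0.0085801 , -2.7058229 ])}
top {'fx': 372.3576383010261, 'fy': 372.3576383010261, 'cx': 255.70072254585608, 'cy': 196.74001923443808, 'D': array([-0.04805984,  0.        ,  0.        ,  0.        ,  0.        ]), 'position': array([ 332.73869379,  292.82884869, 1036.34021886]), 'orientation': array([-2.9366137 , -0.00425747, -1.67313111])}
```

View pics/scene0.png

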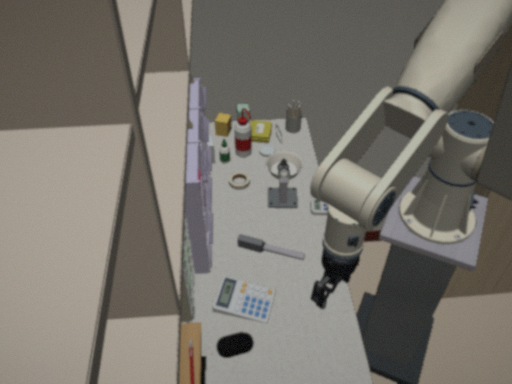

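View pics/top0.png

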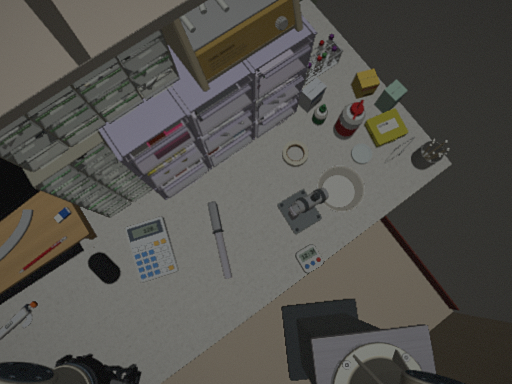

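The scene view shows the rod at (250,243)–(303,256), the sleeve stand at (283,190) and the bowl at (284,165). In the top view the rod's grip is at (214,218) with its shaft tip at (228,277), the stand is at (300,212), the bowl at (340,188), and the sleeve rises to the lower left.

```bash
cat > h.py <<'E'
import numpy as np,cv2
from scipy.spatial.transform import Rotation as Ro
def K(f): return np.array([[f["fx"],0,f["cx"]],[0,f["fy"],f["cy"]],[0,0,1]])
def RR(f): return Ro.from_euler("xyz",f["orientation"]).as_matrix()
def ray(f,uv):
    p=cv2.undistortPoints(np.array(uv,float).reshape(-1,1,2),K(f),f["D"]).reshape(-1,2)
    return np.c_[p,np.ones(len(p))]@RR(f).T
def onz(f,uv,z):
    d=ray(f,uv); c=f["position"]; return c+d*((z-c[2])/d[:,2])[:,None]
def proj(f,P):
    R=RR(f); return cv2.projectPoints(np.array(P,float).reshape(-1,3),cv2.Rodrigues(R.T)[0],-R.T@f["position"],K(f),f["D"])[0].reshape(-1,2)
def tri(fs,uvs):
    A=0;b=0
    for f,u in zip(fs,uvs):
        d=ray(f,u)[0]; d/=np.linalg.norm(d); M=np.eye(3)-np.outer(d,d); A=A+M; b=b+M@f["position"]
    return np.linalg.solve(A,b)
def load(n): return np.load(n,allow_pickle=True).item()
E
python3 - <<'E'
import cv2
b=cv2.imread("pics/top0.png");a=cv2.imread("pics/scene0.png")
import numpy as np
x=cv2.resize(b[150:290,190:370],None,fx=3.3,fy=3.3,interpolation=2)   # 594x462
y=cv2.resize(a[140:220,255:335],None,fx=2.5,fy=2.5,interpolation=2)
o=np.zeros((600,800,3),np.uint8); o[:462,:594]=x; o[:200,598:798]=y
cv2.imwrite("pics/c1.png",o)
E
```

```text
(no output)
```

View pics/c1.png

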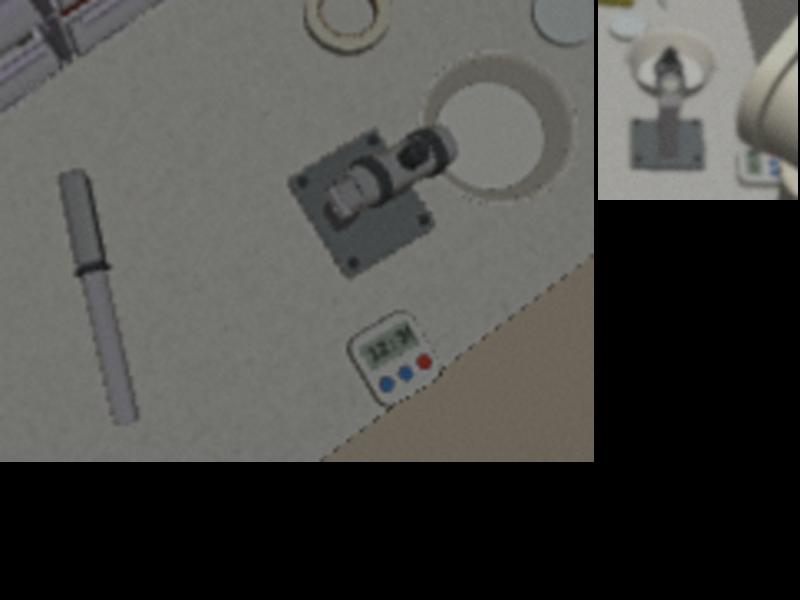

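The crop shows the grip at (82,220), its shaft tip at (125,422), the plate corners at (295,183), (375,135), (430,222) and (350,270), and the bowl centre at (498,127). The sleeve runs from about (345,195) to (440,145).

```bash
python3 - <<'E'
from h import *
f=load("top0.npy");s=load("scene0.npy")
c=lambda L:[(190+u/3.3,150+v/3.3) for u,v in L]
np.set_printoptions(precision=1,suppress=True)
print("nadir",proj(f,[[332.7,292.8,0]]))
print("plate",onz(f,c([(290,183),(375,132),(435,224),(350,275)]),8), )
print("bowl rim c",onz(f,c([(499,127)]),56))
print("grip ends z40",onz(f,c([(73,172),(91,266)]),40))
print("tip z20",onz(f,c([(125,422)]),25))
pl=onz(f,c([(290,183),(375,132),(435,224),(350,275)]),8).mean(0);print(pl)
bo=onz(f,c([(499,127)]),56)[0]
d=(pl-bo)[:2];d/=np.linalg.norm(d);print("dir",d,np.degrees(np.arctan2(d[1],d[0])))
# hypotheses for sleeve
for sg in (1,-1):
  y=np.array([sg*d[0]*np.cos(.4363),sg*d[1]*np.cos(.4363),np.sin(.4363)])
  o=np.array([pl[0],pl[1],115])
  for n,P in (("up",o+50*y),("low",o-50*y),("o",o)):
    q=proj(f,[P])[0]; qs=proj(s,[P])[0]; print(sg,n,P,(q-[190,150])*3.3, (qs-[255,140])*2.5+[598,0])
print("timer",onz(f,c([(395,358)]),22),"tape",onz(f,c([(347,12)]),19),"petri",onz(f,[(362,154)],14),"calc",onz(f,[(152,248)],31))
E
```

```text
nadir [[254.1 274. ]]
plate [[513.8 207.2   8. ]
 [550.6 129.4   8. ]
 [466.2  89.    8. ]
 [430.7 166.    8. ]]
bowl rim c [[534.3  34.9  56. ]]
grip ends z40 [[535.5 387.1  40. ]
 [456.4 378.7  40. ]]
tip z20 [[329.7 363.2  25. ]]
[490.3 147.9   8. ]
dir [-0.4  0.9] 111.25750804957494
1 up [473.9 190.1 136.1] [329.7 202.1] [670.8  95.5]
1 low [506.8 105.7  93.9] [426.4 159. ] [671.8  71.9]
1 o [490.3 147.9 115. ] [379.4 180. ] [671.3  83.3]
-1 up [506.8 105.7 136.1] [436.  147.8] [673.1  48. ]
-1 low [473.9 190.1  93.9] [324.6 211.1] [669.5 119.5]
-1 o [490.3 147.9 115. ] [379.4 180. ] [671.3  83.3]
timer [[358.1 139.5  22. ]] tape [[656.7 141.6  19. ]] petri [[638.1 -51.7  14. ]] calc [[428.4 559.1  31. ]]
```

```bash
cat >> h.py <<'E'
def Rt(s): return Ro.from_euler("xyz",s["tcp_rot"]).as_matrix()
def go(s,P,R=None):
    "shift (m) & rotvec in tool axes to reach P,R"
    T=Rt(s); d=T.T@(np.array(P)-s["eef_pos"])/1000
    w=Ro.from_matrix(T.T@R).as_rotvec() if R is not None else np.zeros(3)
    return d.round(4),w.round(3)
def frame(yaw,tilt=0):
    "tool frame: x along heading yaw raised by tilt (deg), y level right, z down"
    a,t=np.radians([yaw,tilt]); x=np.array([np.cos(a)*np.cos(t),np.sin(a)*np.cos(t),np.sin(t)])
    y=np.array([np.sin(a),-np.cos(a),0]); return np.c_[x,y,np.cross(x,y)]
E
python3 - <<'E'
from h import *
from rig import r,cams
f=cams.grab_frame("wrist"); s=r.sense(); T=Rt(s)
print("cam in tool",T.T@(f["position"]-s["eef_pos"]),"\n",T.T@RR(f),f["fx"],f["cx"],f["cy"])
print(go(s,[440,300,330],frame(7)))
E
```

```text
cam in tool [  84.41646481   -0.72213701 -123.06047145] 
 [[ 4.58172568e-04 -9.45356178e-01 -3.26039089e-01]
 [ 9.99999045e-01  8.58275895e-04 -1.08331885e-03]
 [ 1.30395365e-03 -3.26038281e-01  9.45355668e-01]] 318.2516959765142 260.843798928441 194.20218127635334
(array([-0.3314, -0.2079, -0.08  ]), array([-0.000e+00,  1.000e-03,  2.719e+00]))
```

```bash
python3 - <<'E'
from h import *
from rig import r
print(go(r.sense(),[465,215,280],frame(115.5)))
E
```

```text
(array([-0.3804, -0.2816, -0.03  ]), array([-0.001,  0.   ,  0.825]))
```

```bash
python3 -m crank '[[-0.038,-0.028,-0.003,0,0,0,0],[-0.076,-0.056,-0.006,0,0,0,0],[-0.114,-0.084,-0.01,0,0,0,0],[-0.152,-0.112,-0.015,0,0,0,0],[-0.19,-0.14,-0.015,0,0,0,0]]'
python3 -m crank '[[-0.038,-0.028,-0.003,0,0,0,0],[-0.076,-0.056,-0.006,0,0,0,0],[-0.114,-0.084,-0.01,0,0,0,0],[-0.152,-0.112,-0.015,0,0,0,0],[-0.19,-0.14,-0.015,0,0,0,0]]'
python3 -m crank '[[0,0,0,0,0,0.15,0],[0,0,0,0,0,0.3,0],[0,0,0,0,0,0.45,0],[0,0,0,0,0,0.6,0],[0,0,0,0,0,0.75,0]]'
python3 -m crank '[[0,0,0,0,0,0.075,0],[0,0,0,0,0,0.075,0],[0,0,0,0,0,0.075,0]]'
python3 - <<'E'
from h import *
from rig import cams
f=cams.grab_frame("wrist"); im=f.pop("image"); cv2.imwrite("pics/w1.png",im[:,:,::-1]); np.save("w1.npy",np.array(f,dtype=object),allow_pickle=True)
E
```

```text
clock: 0.65
eef_pos: [326.0, 405.5, 265.8]
tcp_rot: [3.141, 0.0, 2.841]
contact_force: [0.7, 0.7, 0.3]
opening: 1.0
grasp_force: 0.0
clock: 1.15
eef_pos: [466.2, 215.3, 281.0]
tcp_rot: [3.141, 0.001, 2.841]
contact_force: [1.0, -0.1, -1.1]
opening: 0.997
grasp_force: 0.0
clock: 1.65
eef_pos: [465.0, 216.8, 280.1]
tcp_rot: [-3.141, -0.0, 2.084]
contact_force: [-0.1, 0.3, 0.5]
opening: 1.0
grasp_force: 0.0
clock: 1.95
eef_pos: [465.1, 216.9, 280.2]
tcp_rot: [-3.141, -0.0, 2.018]
contact_force: [-0.2, 1.5, 0.5]
opening: 0.999
grasp_force: 0.0
```

View pics/w1.png

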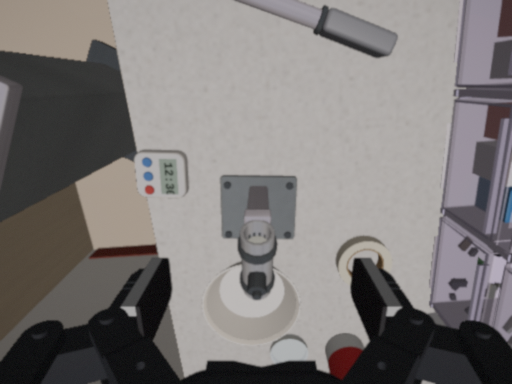

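The wrist view shows the mouth near (257,231), the plate spanning (220–297, 176–240), the housing at (257,283) and the rod's grip at (358,32). I'll enlarge around the sleeve and take a second wrist view for triangulation.

```bash
python3 -m crank '[[0.03,0,0,0,0,0,0],[0.06,0,0,0,0,0,0],[0.06,0,0,0,0,0,0],[0.06,0,0,0,0,0,0]]'
python3 - <<'E'
from h import *
from rig import cams
f=cams.grab_frame("wrist"); im=f.pop("image"); cv2.imwrite("pics/w2.png",im[:,:,::-1]); np.save("w2.npy",np.array(f,dtype=object),allow_pickle=True)
a=cv2.imread("pics/w1.png")[180:310,210:304]; b=cv2.imread("pics/w2.png")
g=load("w1.npy"); P=onz(g,[(257,231)],136); u,v=proj(f,P)[0].round().astype(int); print(P,u,v)
b=b[max(0,v-65):v+65,u-47:u+47]; print(u-47,max(0,v-65))
cv2.imwrite("pics/c2.png",cv2.resize(np.hstack([a,b[:130]]) if b.shape[0]==130 else b,None,fx=4.25,fy=4.25,interpolation=2))
E
```

```text
clock: 2.4
eef_pos: [439.1, 271.3, 280.2]
tcp_rot: [-3.141, 0.0, 2.019]
contact_force: [0.1, -0.1, -0.3]
opening: 1.0
grasp_force: 0.0
[[480.41670085 174.6620506  136.        ]] 257 286
210 221
```

View pics/c2.png

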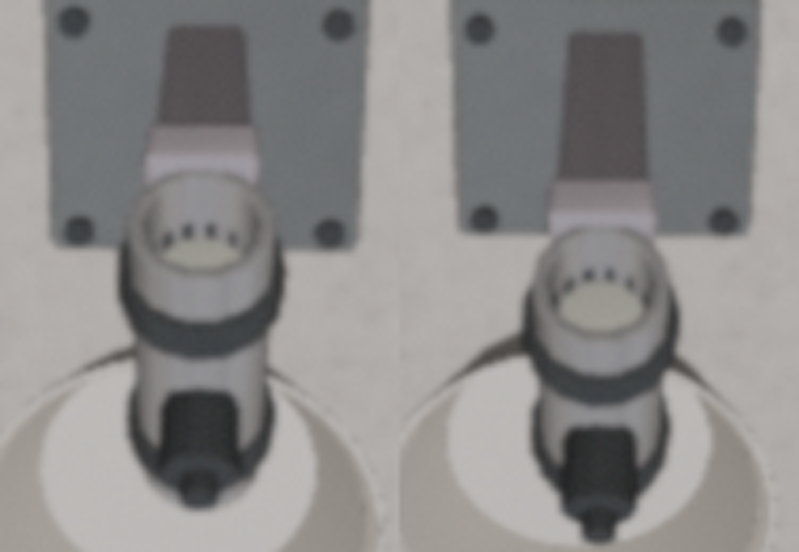

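The close-ups show the bore mouth's ellipse centred at crop (202,226) on the left and (601,284) on the right, i.e. full pixels (257.5,233.2) and (257.4,287.8). The spring-housing knob is at (198,490) left and (600,527) right. The cream insert end is visible inside.

```bash
python3 - <<'E'
from h import *
np.set_printoptions(precision=2,suppress=True)
f,g=load("w1.npy"),load("w2.npy")
A=lambda p:(210+p[0]/4.25,180+p[1]/4.25); B=lambda p:(210+(p[0]-399.5)/4.25,221+p[1]/4.25)
m1,m2=A((202,226)),B((601,284)); s1,s2=A((198,490)),B((600,527))
M=[onz(f,[m1],136.1)[0],onz(g,[m2],136.1)[0]];S=[onz(f,[s1],151.3)[0],onz(g,[s2],151.3)[0]]
print(M,S,tri([f,g],[m1,m2]),tri([f,g],[s1,s2]))
for a,b in zip(M,S):
  d=(a-b)[:2];print(np.linalg.norm(d),np.degrees(np.arctan2(d[1],d[0])))
# plate side edges (z=8) bolts
for h,L in ((A,[(74,22),(79,231),(338,24),(330,233)]),(B,[(480,29),(484,218),(732,31),(723,219)])):
  P=onz(f if h is A else g,[h(p) for p in L],8)[:,:2]; print(P.mean(0))
  for i,j in((1,0),(3,2)):
    d=P[i]-P[j]; d=-d; print(np.linalg.norm(d),np.degrees(np.arctan2(d[1],d[0])))
  for i,j in((0,2),(1,3)):
    d=P[j]-P[i]; print(np.linalg.norm(d),np.degrees(np.arctan2(d[1],d[0]))+90)
# rod from w1
c=cv2.imread("pics/w1.png")
t0=load("top0.npy")
im=cv2.imread("pics/top0.png");gr=im[190:300,190:250].astype(int)
bg=np.median(gr.reshape(-1,3),0);mk=(np.abs(gr-bg).sum(2)>40).astype(np.uint8)
n,l,st,ce=cv2.connectedComponentsWithStats(mk);k=1+st[1:,4].argmax();print(bg,st[k])
ys,xs=np.nonzero(l==k)
for lo,hi,z in((203,226,40),(236,276,25)):
  q=(ys+190>=lo)&(ys+190<=hi); pts=np.c_[xs[q]+190,ys[q]+190].astype(np.float32)
  W=onz(t0,pts,z)[:,:2]
  vx,vy,x0,y0=cv2.fitLine(W.astype(np.float32),2,0,.01,.01).ravel(); print(lo,np.degrees(np.arctan2(vy,vx)),x0,y0,W.min(0),W.max(0))
E
```

```text
[array([481.8 , 172.91, 136.1 ]), array([481.65, 173.07, 136.1 ])] [array([505.84, 120.76, 151.3 ]), array([506.3 , 121.19, 151.3 ])] [481.96 172.47 135.15] [506.34 120.38 150.55]
57.42605269619576 114.75456960857392
57.436648636108195 115.41471869387935
[494.03 146.16]
70.88851613380191 114.99401160169144
70.93002288286496 115.27381801792312
80.89949988910922 115.2418318667203
81.24572017409261 115.21210081488647
[494.38 145.71]
70.3851631968252 114.86922213185349
70.04349282633675 114.83941361613329
80.97826161404767 115.22997789792117
80.94469515374766 115.4719904172464
[110. 115. 115.] [ 17  11  25  77 514]
203 9.182118 501.0219 384.77075 [467.85 368.07] [534.47 401.64]
236 12.268505 396.01996 370.86172 [333.74 353.79] [444.3  388.84]
```

```bash

python3 -m crank '[[0,0,0,0,0,0.15,0],[0,0,0,0,0,0.3,0],[0,0,0,0,0,0.45,0],[0,0,0,0,0,0.6,0],[0,0,0,0,0,0.75,0]]' >/dev/null
python3 -m crank '[[0,0,0,0,0,0.15,0],[0,0,0,0,0,0.3,0],[0,0,0,0,0,0.45,0],[0,0,0,0,0,0.6,0],[0,0,0,0,0,0.75,0]]' >/dev/null
python3 -m crank '[[0,0,0,0,0,0.15,0],[0,0,0,0,0,0.3,0],[0,0,0,0,0,0.38,0],[0,0,0,0,0,0.38,0]]'
python3 - <<'E'
from h import *
from rig import r
print(go(r.sense(),[497,384,170],frame(8)))
E
```

```text
clock: 3.85
eef_pos: [439.8, 270.2, 280.3]
tcp_rot: [3.141, -0.0, 0.134]
contact_force: [-0.3, -0.9, -0.4]
opening: 0.997
grasp_force: 0.0
(array([ 0.0719, -0.1051,  0.1103]), array([ 0.   , -0.   , -0.005]))
```

```bash

python3 -m crank '[[0.018,-0.026,0.028,0,0,0,0],[0.036,-0.052,0.055,0,0,0,0],[0.054,-0.078,0.082,0,0,0,0],[0.072,-0.105,0.11,0,0,0,0],[0.072,-0.105,0.11,0,0,0,0]]'
python3 -m crank '[[0,0,0,0,0,0,0],[0,0,0,0,0,0,0]]' >/dev/null
python3 - <<'E'
from h import *
from rig import cams
f=cams.grab_frame("wrist"); im=f.pop("image"); cv2.imwrite("pics/w3.png",im[:,:,::-1]); np.save("w3.npy",np.array(f,dtype=object),allow_pickle=True)
E
```

```text
clock: 4.35
eef_pos: [496.5, 385.9, 165.7]
tcp_rot: [3.14, 0.004, 0.14]
contact_force: [0.1, 0.0, -0.8]
opening: 1.0
grasp_force: 0.0
```

View pics/w3.png

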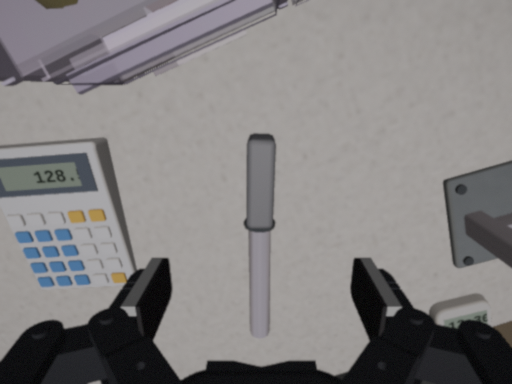

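The wrist view shows the grip's top from (261,140) to (259,220), the ring at row 224, and the shaft down to its tip at (260,335). The rod is almost straight in the image.

```bash
python3 - <<'E'
from h import *
from rig import r
np.set_printoptions(precision=2,suppress=True)
f=load("w3.npy"); im=cv2.imread("pics/w3.png").astype(int)
hsv=cv2.cvtColor(im.astype(np.uint8),cv2.COLOR_BGR2HSV)
reg=im[125:345,225:295]; bg=np.median(reg[:,:12].reshape(-1,3),0)
mk=(np.abs(reg-bg).sum(2)>36).astype(np.uint8)
def mids(a,b,z):
  P=[]
  for v in range(a,b):
    xs=np.nonzero(mk[v-125])[0]
    if len(xs): P.append((225+(xs.min()+xs.max())/2,v,xs.max()-xs.min()+1))
  P=np.array(P); W=onz(f,P[:,:2],z)[:,:2]
  vx,vy,x0,y0=cv2.fitLine(W.astype(np.float32),2,0,.01,.01).ravel(); s=np.sign(vx)
  print(P[::12],np.degrees(np.arctan2(vy*s,vx*s)),x0,y0); return np.array([x0,y0]),np.array([vx,vy])*s
rows=np.nonzero(mk[:,25:45].sum(1)>6)[0]+125; print("rows",rows.min(),rows.max())
p,d=mids(142,216,40); q,e=mids(240,325,22)
print("grip back/front",onz(f,[(261,137),(260,220)],40), "back low",onz(f,[(261,134)],20),"tip",onz(f,[(260,337)],20))
n=np.array([d[1],-d[0]]) # rod +x
tip=onz(f,[(260,337)],20)[0,:2]; print("tip off x",(tip-p)@n,"along",(tip-p)@d,(q-p)@n)
E
```

```text
rows 133 336
[[261.  142.   29. ]
 [261.  154.   31. ]
 [260.5 166.   30. ]
 [260.5 178.   30. ]
 [260.  190.   29. ]
 [260.  202.   29. ]
 [259.5 214.   28. ]] 6.8125906 505.79236 384.95462
[[259.  240.   23. ]
 [259.  252.   23. ]
 [259.  264.   23. ]
 [259.  276.   23. ]
 [259.5 288.   22. ]
 [259.5 300.   22. ]
 [259.5 312.   22. ]
 [259.5 324.   22. ]] 8.153858 392.92892 370.50848
grip back/front [[540.37 389.18  40.  ]
 [468.93 380.19  40.  ]] back low [[539.8  389.08  20.  ]] tip [[322.99 360.23  20.  ]]
tip off x 2.8665522639607857 along -184.44303177053646 0.95603466
```

```bash
python3 - <<'E'
from h import *
from rig import r
print(r.sense()["eef_pos"],go(r.sense(),[497,384,23],frame(6.8)))
E
```

```text
[496.74817853 384.17449627 171.58499164] (array([0.    , 0.0003, 0.1486]), array([-0.001, -0.001,  0.017]))
```

```bash

python3 -m crank '[[0,0,0.03,0,0,0.017,0],[0,0,0.06,0,0,0.017,0],[0,0,0.09,0,0,0.017,0],[0,0,0.12,0,0,0.017,0],[0,0,0.138,0,0,0.017,0]]'
python3 -m crank '[[0,0,0.005,0,0,0,0],[0,0,0.01,0,0,0,0],[0,0,0.01,0,0,0,0]]'
```

```text
clock: 5.1
eef_pos: [496.2, 383.8, 31.9]
tcp_rot: [3.141, 0.0, 0.119]
contact_force: [0.1, 0.2, 0.3]
opening: 0.997
grasp_force: 0.0
clock: 5.4
eef_pos: [497.0, 385.0, 23.3]
tcp_rot: [-3.141, -0.001, 0.119]
contact_force: [0.1, -0.4, -0.1]
opening: 0.998
grasp_force: 0.0
```

```bash

python3 -m crank '[[0,0,0,0,0,0,0.6],[0,0,0,0,0,0,0.7],[0,0,0,0,0,0,0.8],[0,0,0,0,0,0,1],[0,0,0,0,0,0,1]]' 90
python3 -m crank '[[0,0,0,0,0,0,1],[0,0,0,0,0,0,1],[0,0,0,0,0,0,1],[0,0,0,0,0,0,1],[0,0,0,0,0,0,1]]'
```

```text
clock: 5.9
eef_pos: [496.8, 385.1, 22.8]
tcp_rot: [-3.141, -0.001, 0.119]
contact_force: [-0.9, 0.1, 5.3]
opening: 0.268
grasp_force: 88.4
clock: 6.4
eef_pos: [496.8, 385.1, 22.8]
tcp_rot: [-3.141, -0.001, 0.119]
contact_force: [-0.2, -0.5, 6.4]
opening: 0.271
grasp_force: 88.4
```

```bash

python3 -m crank '[[0,0,-0.03,0,0,0,1],[0,0,-0.06,0,0,0,1],[0,0,-0.1,0,0,0,1],[0,0,-0.14,0,0,0,1],[0,0,-0.18,0,0,0,1]]'
python3 -m crank '[[0,0,-0.03,0,0,-0.1,1],[0,0,-0.04,0,0,-0.22,1],[0,0,-0.04,0,0,-0.34,1],[0,0,-0.04,0,0,-0.46,1],[0,0,-0.04,0,0,-0.58,1]]'
python3 -m crank '[[0,0,0,0,0,-0.12,1],[0,0,0,0,0,-0.24,1],[0,0,0,0,0,-0.36,1],[0,0,0,0,0,-0.48,1],[0,0,0,0,0,-0.6,1]]'
python3 -m crank '[[0,0,0,0,0,-0.12,1],[0,0,0,0,0,-0.24,1],[0,0,0,0,0,-0.36,1],[0,0,0,0,0,-0.48,1],[0,0,0,0,0,-0.6,1]]'
python3 -m crank '[[0,0,0,0,0,-0.088,1],[0,0,0,0,0,-0.088,1]]'
cat > ins.py <<'E'
from h import *
from rig import r
np.set_printoptions(precision=2,suppress=True)
M=np.array([481.7,173.0,136.1]); YAW=115.1; CROOK=1.3
S=frame(YAW,25); R=S@Ro.from_euler("z",CROOK,degrees=True).as_matrix()
TIP=np.array([-170,2.9,3.])
def tcp(depth,off=(0,0)): # tip depth along bore past mouth, offset along tool y, up
    return M-S[:,0]*depth+S[:,1]*off[0]-S[:,2]*off[1]-R@TIP
def show(depth,off=(0,0)):
    s=r.sense(); print(tcp(depth,off),go(s,tcp(depth,off),R))
    T=Rt(s); t=s["eef_pos"]+T@TIP; print("tip rel mouth (bore axes x,right,down)",S.T@(t-M),"F tool",T.T@s["contact_force"],"F bore",S.T@s["contact_force"])
E
python3 -c "
from ins import *
show(-40)"
```

```text
clock: 6.9
eef_pos: [496.0, 384.5, 203.3]
tcp_rot: [3.141, 0.001, 0.119]
contact_force: [0.4, 1.2, -2.0]
opening: 0.272
grasp_force: 88.3
clock: 7.4
eef_pos: [496.1, 384.6, 241.9]
tcp_rot: [-3.142, 0.001, 0.704]
contact_force: [0.1, -0.5, -0.7]
opening: 0.268
grasp_force: 88.2
clock: 7.9
eef_pos: [496.1, 384.6, 241.7]
tcp_rot: [-3.141, 0.001, 1.304]
contact_force: [0.6, 0.2, -2.2]
opening: 0.268
grasp_force: 88.2
clock: 8.4
eef_pos: [496.1, 384.6, 241.7]
tcp_rot: [-3.141, 0.0, 1.904]
contact_force: [0.2, -0.4, -1.3]
opening: 0.267
grasp_force: 88.2
clock: 8.6
eef_pos: [496.1, 384.7, 241.8]
tcp_rot: [-3.141, 0.0, 1.988]
contact_force: [0.3, -0.4, -1.7]
opening: 0.269
grasp_force: 88.2
[402.36 344.63 227.58] (array([ 0.  , -0.1 ,  0.01]), array([0.01, 0.44, 0.  ]))
tip rel mouth (bore axes x,right,down) [ 57.49 102.2  -86.52] F tool [-0.45  0.15  1.72] F bore [-1.14  0.14  1.37]
```

```bash

python3 -m crank '[[0,-0.025,0,0,0,0,1],[0,-0.05,0,0,0.1,0,1],[0,-0.075,0,0,0.2,0,1],[0,-0.1,0,0,0.3,0,1],[0,-0.1,0.01,0.006,0.438,0,1]]'
python3 -m crank '[[0,0,0,0,0,0,1],[0,0,0,0,0,0,1],[0,0,0,0,0,0,1]]'
python3 - <<'E'
from ins import *
from rig import cams
print(go(r.sense(),tcp(-40),R)); show(-10)
o=[]
for n in("wrist","top","scene"):
  f=cams.grab_frame(n); im=f.pop("image")[:,:,::-1]; np.save(n+"4.npy",np.array(f,dtype=object),allow_pickle=True); cv2.imwrite(f"pics/{n}4.png",im)
  u,v=proj(f,[M])[0].astype(int); print(n,u,v)
  h=75 if n=="wrist" else 40
  c=im[max(v-h,0):v+h,max(u-h,0):u+h]; o.append(cv2.resize(c,(399,399) if n=="wrist" else (199,199),interpolation=2))
  print(max(u-h,0),max(v-h,0),c.shape)
cv2.imwrite("pics/c4.png",np.hstack([o[0],np.vstack([o[1],o[2],o[2][:1]])]))
E
```

```text
clock: 9.1
eef_pos: [402.7, 344.5, 233.9]
tcp_rot: [-3.136, -0.442, 1.985]
contact_force: [0.1, -0.8, -2.1]
opening: 0.272
grasp_force: 88.6
clock: 9.4
eef_pos: [405.5, 344.8, 232.6]
tcp_rot: [-3.135, -0.435, 1.985]
contact_force: [-0.6, -0.4, -2.2]
opening: 0.267
grasp_force: 88.6
(array([-0.  , -0.  ,  0.01]), array([0., 0., 0.]))
[413.89 320.01 214.9 ] (array([-0.03, -0.  ,  0.01]), array([0., 0., 0.]))
tip rel mouth (bore axes x,right,down) [41.07  3.03 -5.2 ] F tool [-1.04 -0.65  2.  ] F bore [-1.03 -0.67  2.  ]
wrist 262 525Traceback (most recent call last):
  File "<stdin>", line 9, in <module>
cv2.error: OpenCV(4.12.0) /io/opencv/modules/imgproc/src/resize.cpp:4208: error: (-215:Assertion failed) !ssize.empty() in function 'resize'
```

```bash

python3 -m crank '[[-0.02,-0.003,0.005,0,0,0,1],[-0.02,-0.003,0.005,0,0,0,1],[-0.02,-0.003,0.005,0,0,0,1]]'
python3 - <<'E'
from ins import *
from rig import cams
show(-10)
o=[]
for n in("top","scene"):
  f=cams.grab_frame(n); im=f.pop("image")[:,:,::-1]; np.save(n+"4.npy",np.array(f,dtype=object),allow_pickle=True); cv2.imwrite(f"pics/{n}4.png",im)
  u,v=proj(f,[M])[0].astype(int); print(n,u,v)
  h=33; o.append(cv2.resize(im[v-h:v+h,u-h:u+h],(396,396),interpolation=2))
cv2.imwrite("pics/c4.png",np.hstack(o))
E
```

```text
clock: 9.75
eef_pos: [408.6, 329.3, 219.6]
tcp_rot: [-3.135, -0.437, 1.985]
contact_force: [-0.2, 0.7, -1.8]
opening: 0.267
grasp_force: 88.6
[413.89 320.01 214.9 ] (array([-0.01,  0.  , -0.  ]), array([ 0., -0.,  0.]))
tip rel mouth (bore axes x,right,down) [21.63 -0.62  0.43] F tool [-0.13  0.08  1.9 ] F bore [-0.13  0.08  1.9 ]
top 296 207
scene 283 174
```

View pics/c4.png

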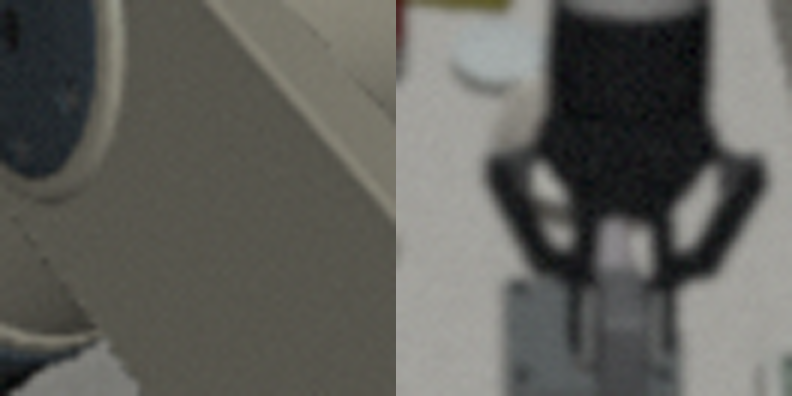

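The arm blocks the top view. The scene view shows the shaft entering between the fingers at (620,240), with the grip at (625,320). I'll continue by feel.

```bash

python3 -m crank '[[-0.006,0.0005,-0.0005,0,0,0,1],[-0.012,0.0005,-0.0005,0,0,0,1],[-0.017,0.0005,-0.0005,0,0,0,1]]'
python3 -m crank '[[-0.002,0,0,0,0,0,1],[-0.004,0,0,0,0,0,1],[-0.006,0,0,0,0,0,1],[-0.008,0,0,0,0,0,1]]'
python3 -c "
from ins import *
show(10)"

```

```text
clock: 10.15
eef_pos: [415.6, 314.1, 212.4]
tcp_rot: [-3.135, -0.438, 1.985]
contact_force: [-0.7, 0.2, -1.3]
opening: 0.269
grasp_force: 88.6
clock: 10.55
eef_pos: [418.4, 307.8, 209.1]
tcp_rot: [-3.135, -0.438, 1.985]
contact_force: [0.4, -0.3, -1.1]
opening: 0.27
grasp_force: 88.6
[421.58 303.59 206.45] (array([-0.01,  0.  ,  0.  ]), array([ 0., -0.,  0.]))
tip rel mouth (bore axes x,right,down) [-4.23 -0.87  0.05] F tool [-0.88  0.21  0.85] F bore [-0.88  0.19  0.85]
```

```bash

python3 -m crank '[[-0.002,0,0,0,0,0,1],[-0.004,0,0,0,0,0,1],[-0.006,0,0,0,0,0,1]]' | grep -E "eef|contact"
python3 -c "
from ins import *
show(10)"

```

```text
eef_pos: [420.5, 302.8, 206.5]
contact_force: [-0.5, 0.2, -1.1]
[421.58 303.59 206.45] (array([0., 0., 0.]), array([ 0., -0.,  0.]))
tip rel mouth (bore axes x,right,down) [-10.22  -1.04   0.1 ] F tool [-0.07 -0.39  1.19] F bore [-0.06 -0.39  1.19]
```

```bash

python3 -m crank '[[-0.003,0.0005,0,0,0,0,1],[-0.006,0.0005,0,0,0,0,1],[-0.009,0.0005,0,0,0,0,1]]' | grep -E "eef|contact"
python3 -c "
from ins import *
show(10)"
python3 -m crank '[[-0.003,0.0005,0,0,0,0,1],[-0.006,0.0005,0,0,0,0,1],[-0.009,0.0005,0,0,0,0,1]]' | grep -E "eef|contact"
python3 -c "
from ins import *
show(10)"

```

```text
eef_pos: [424.3, 295.4, 202.6]
contact_force: [-0.1, -1.1, -1.5]
[421.58 303.59 206.45] (array([0.01, 0.  , 0.  ]), array([ 0., -0.,  0.]))
tip rel mouth (bore axes x,right,down) [-19.35  -0.73   0.13] F tool [-1.51 -0.51  0.97] F bore [-1.5  -0.54  0.97]
eef_pos: [427.7, 289.2, 199.5]
contact_force: [-3.5, 6.1, 2.4]
[421.58 303.59 206.45] (array([0.02, 0.  , 0.  ]), array([ 0., -0.,  0.]))
tip rel mouth (bore axes x,right,down) [-27.07  -0.41   0.39] F tool [ 7.39 -0.77  0.81] F bore [ 7.41 -0.61  0.78]
```

```bash

python3 -m crank '[[-0.004,0,0,0,0,0,1],[-0.008,0,0,0,0,0,1],[-0.012,0,0,0,0,0,1]]' | grep -E "eef|contact"
python3 -c "
from ins import *
show(10)"
python3 -m crank '[[-0.004,0,0,0,0,0,1],[-0.008,0,0,0,0,0,1],[-0.012,0,0,0,0,0,1]]' | grep -E "eef|contact"
python3 -c "
from ins import *
show(10)"

```

```text
eef_pos: [432.1, 279.2, 194.4]
contact_force: [-2.3, 7.1, 2.4]
[421.58 303.59 206.45] (array([0.03, 0.  , 0.  ]), array([ 0., -0.,  0.]))
tip rel mouth (bore axes x,right,down) [-39.11  -0.55   0.35] F tool [7.68 0.77 0.98] F bore [7.67 0.94 0.95]
eef_pos: [436.6, 269.2, 189.2]
contact_force: [-0.9, 3.0, -2.0]
[421.58 303.59 206.45] (array([0.04, 0.  , 0.  ]), array([ 0., -0.,  0.]))
tip rel mouth (bore axes x,right,down) [-51.29  -0.78   0.39] F tool [2.01 0.38 3.16] F bore [2.01 0.43 3.15]
```

```bash

python3 -m crank '[[-0.004,0.0004,0,0,0,0,1],[-0.008,0.0004,0,0,0,0,1],[-0.012,0.0004,0,0,0,0,1]]' | grep -E "eef|contact"
python3 -c "
from ins import *
show(10)"
python3 -m crank '[[-0.004,0,0,0,0,0,1],[-0.008,0,0,0,0,0,1],[-0.012,0,0,0,0,0,1]]' | grep -E "eef|contact"
python3 -c "
from ins import *
show(10)"
python3 -m crank '[[-0.004,0,0,0,0,0,1],[-0.008,0,0,0,0,0,1],[-0.012,0,0,0,0,0,1]]' | grep -E "eef|contact"
python3 - <<'E'
from ins import *
show(10)
from rig import cams
o=[]
for n in("top","scene"):
  f=cams.grab_frame(n); im=f.pop("image")[:,:,::-1]; cv2.imwrite(f"pics/{n}5.png",im)
  u,v=proj(f,[[534,35,40]])[0].astype(int); print(n,u,v)
  h=40; o.append(cv2.resize(im[v-h:v+h,u-h:u+h],(399,399),interpolation=2))
cv2.imwrite("pics/c5.png",np.hstack(o))
E
```

```text
eef_pos: [441.3, 258.5, 183.3]
contact_force: [-0.9, 3.5, -3.6]
[421.58 303.59 206.45] (array([ 0.05,  0.  , -0.  ]), array([ 0., -0.,  0.]))
tip rel mouth (bore axes x,right,down) [-64.38  -1.08   0.48] F tool [1.74 0.61 4.73] F bore [1.74 0.66 4.73]
eef_pos: [445.8, 248.5, 178.4]
contact_force: [-2.6, 3.4, -4.3]
[421.58 303.59 206.45] (array([0.07, 0.  , 0.  ]), array([ 0., -0.,  0.]))
tip rel mouth (bore axes x,right,down) [-76.36  -1.25   0.38] F tool [ 1.91 -0.94  5.68] F bore [ 1.94 -0.88  5.68]
eef_pos: [450.2, 238.6, 173.4]
contact_force: [-3.3, 3.8, -3.5]
[421.58 303.59 206.45] (array([ 0.08, -0.  ,  0.  ]), array([ 0., -0.,  0.]))
tip rel mouth (bore axes x,right,down) [-88.29  -1.41   0.35] F tool [ 2.86 -1.51  5.18] F bore [ 2.9  -1.43  5.18]
top 339 189
scene 284 165
```

View pics/c5.png

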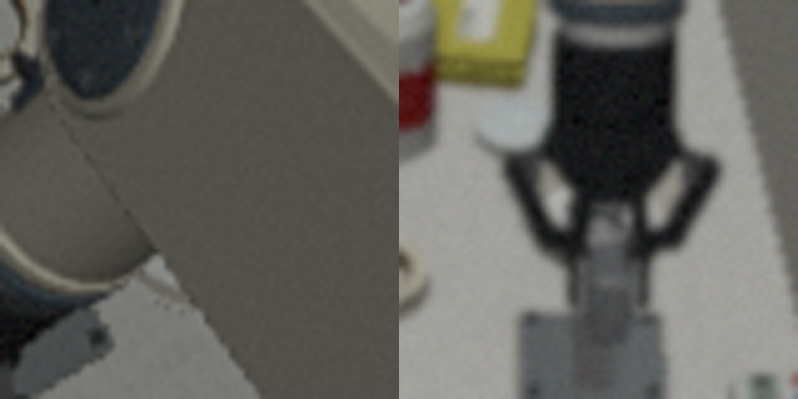

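The top view is blocked, and the scene view shows the hand above the stand with the bowl hidden. I'll push 10 mm further, still short of the ring, then draw the rod out and look.

```bash

python3 -m crank '[[-0.004,0.0006,0,0,0,0,1],[-0.008,0.0006,0,0,0,0,1],[-0.012,0.0006,0,0,0,0,1],[-0.012,0.0006,0,0,0,0,1]]' | grep -E "eef|contact"
python3 -c "
from ins import *
show(-60)"
python3 -m crank '[[0.015,0,0,0,0,0,1],[0.03,0,0,0,0,0,1],[0.045,0,0,0,0,0,1],[0.06,0,0,0,0,0,1],[0.075,0,0,0,0,0,1]]' | grep -E "eef|contact"
python3 -c "
from ins import *
show(-60)"
python3 -m crank '[[0.02,0,0,0,0,0,1],[0.04,0,0,0,0,0,1],[0.06,0,0,0,0,0,1],[0.08,0,0,0,0,0,1],[0.08,0,0,0,0,0,1]]' | grep -E "eef|contact"
python3 - <<'E'
from ins import *
show(-60)
from rig import cams
o=[]
for n in("top","scene"):
  f=cams.grab_frame(n); im=f.pop("image")[:,:,::-1]; cv2.imwrite(f"pics/{n}6.png",im)
  u,v=proj(f,[[534,35,40]])[0].astype(int)
  h=40; o.append(cv2.resize(im[v-h:v+h,u-h:u+h],(399,399),interpolation=2))
cv2.imwrite("pics/c6.png",np.hstack(o))
E
```

```text
eef_pos: [455.4, 228.4, 167.9]
contact_force: [-0.6, -0.3, -8.3]
[394.67 361.04 236.03] (array([ 0.16, -0.  ,  0.  ]), array([ 0., -0.,  0.]))
tip rel mouth (bore axes x,right,down) [-100.98   -1.03    0.22] F tool [-3.52 -0.62  7.48] F bore [-3.51 -0.67  7.48]
eef_pos: [427.6, 292.9, 201.6]
contact_force: [0.1, 0.7, -1.6]
[394.67 361.04 236.03] (array([ 0.08, -0.  ,  0.  ]), array([ 0.01, -0.  ,  0.  ]))
tip rel mouth (bore axes x,right,down) [-23.16   1.44  -0.46] F tool [-0.15  0.42  1.65] F bore [-0.16  0.42  1.64]
eef_pos: [398.1, 360.1, 236.2]
contact_force: [0.0, -0.4, -1.3]
[394.67 361.04 236.03] (array([ 0., -0.,  0.]), array([ 0.01, -0.  ,  0.01]))
tip rel mouth (bore axes x,right,down) [57.99  3.57 -0.72] F tool [-0.89 -0.12  1.02] F bore [-0.89 -0.13  1.02]
```

View pics/c6.png

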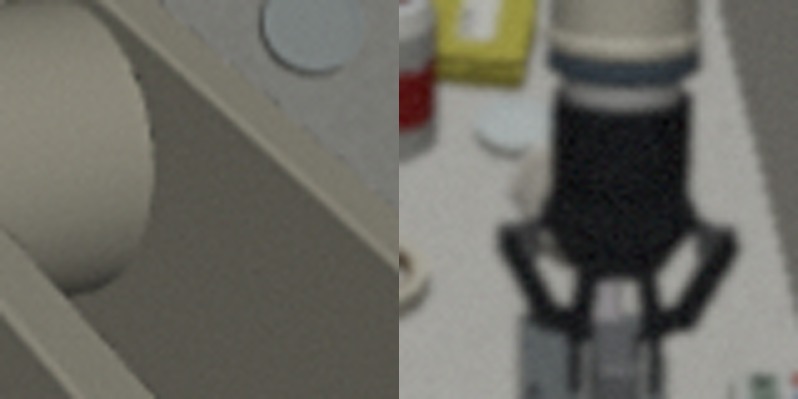

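Both views are still blocked by the arm, though the scene view shows the rod drawn clear. I'll go back over the pick-up spot, level the rod, then check the bowl with the last picture.

```bash

python3 -m crank '[[0,0.025,0,0,-0.1,0,1],[0,0.05,0,0,-0.2,0,1],[0,0.075,0,0,-0.32,0,1],[0,0.1,0,-0.004,-0.436,0,1],[0,0.1,0,-0.004,-0.436,0,1]]'| grep -E "eef|contact|rot"
python3 -m crank '[[0,0,0,0,0,0.12,1],[0,0,0,0,0,0.24,1],[0,0,0,0,0,0.36,1],[0,0,0,0,0,0.48,1],[0,0,0,0,0,0.6,1]]'| grep -E "eef|contact|rot"
python3 -m crank '[[0,0,0,0,0,0.12,1],[0,0,0,0,0,0.24,1],[0,0,0,0,0,0.36,1],[0,0,0,0,0,0.48,1],[0,0,0,0,0,0.6,1]]'| grep -E "eef|contact|rot"
python3 -m crank '[[0,0,0,0,0,0.12,1],[0,0,0,0,0,0.24,1],[0,0,0,0,0,0.36,1],[0,0,0,0,0,0.48,1],[0,0,0,0,0,0.6,1]]'
python3 - <<'E'
from ins import *
s=r.sense();print(go(s,[490,385,s["eef_pos"][2]],frame(6.8)))
from rig import cams
o=[]
for n in("top","scene"):
  f=cams.grab_frame(n); im=f.pop("image")[:,:,::-1]; cv2.imwrite(f"pics/{n}7.png",im)
  u,v=proj(f,[[520,80,40]])[0].astype(int)
  h=40; o.append(cv2.resize(im[v-h:v+h,u-h:u+h],(399,399),interpolation=2))
  # brightness change inside bowl
  b=cv2.imread(f"pics/{n}0.png"); d=np.abs(im.astype(int)-b).sum(2)>40
  u,v=proj(f,[[534,35,20]])[0].astype(int); print(n,u,v,d[v-18:v+18,u-18:u+18].mean())
cv2.imwrite("pics/c7.png",np.hstack(o))
E
```

```text
eef_pos: [491.9, 400.6, 233.4]
tcp_rot: [3.141, 0.001, 1.989]
contact_force: [0.6, 0.2, -1.7]
eef_pos: [489.5, 396.9, 232.9]
tcp_rot: [-3.136, -0.001, 1.382]
contact_force: [-0.4, 0.2, -0.6]
eef_pos: [489.5, 396.8, 233.0]
tcp_rot: [-3.137, 0.002, 0.781]
contact_force: [0.6, -0.0, -1.4]
clock: 16.55
eef_pos: [489.5, 396.8, 233.0]
tcp_rot: [-3.139, 0.004, 0.182]
contact_force: [0.2, 0.7, -1.4]
opening: 0.271
grasp_force: 88.9
(array([-0.  ,  0.01, -0.  ]), array([-0.  ,  0.01,  0.06]))
top 338 191 0.04861111111111111
scene 284 169 0.02854938271604938
```

```bash
python3 - <<'E'
from h import *
rows=[]
for n,(u,v) in (("top",(332,194)),("scene",(284,171))):
  t=[]
  for k in(0,7):
    c=cv2.imread(f"pics/{n}{k}.png")[v-25:v+25,u-33:u+33].astype(float)
    c=np.clip((c-40)*1.5,0,255) if n=="top" else np.clip((c-70)*1.6,0,255)
    t.append(cv2.resize(c.astype(np.uint8),(396,298),interpolation=2))
  rows.append(np.hstack(t))
cv2.imwrite("pics/c8.png",np.vstack(rows))
E
```

```text
(no output)
```

View pics/c8.png

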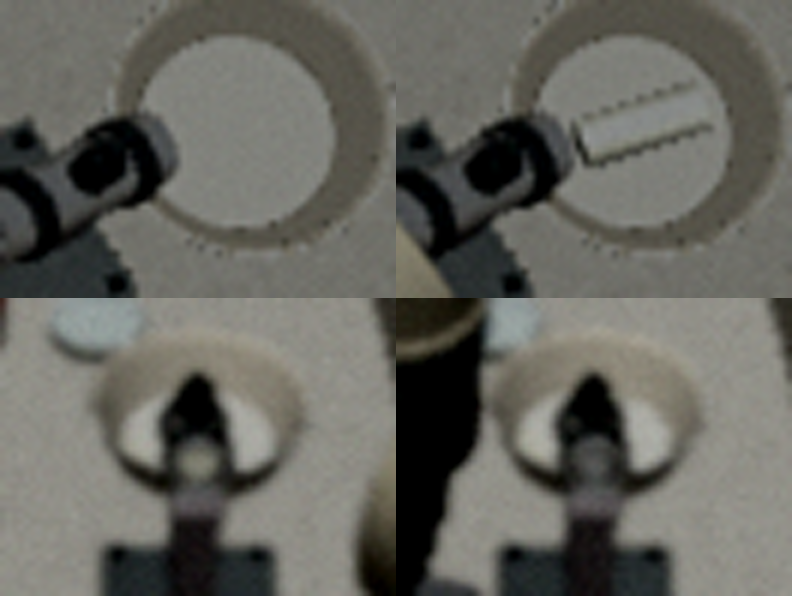

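The bottom and top panels show it worked: the insert lies in the bowl at panel (640,120) top right, and the bore is empty. Now I'll lay the rod down.

```bash

python3 -m crank '[[0.003,0.006,0.03,0,0.004,0.03,1],[0.006,0.012,0.07,0,0.004,0.06,1],[0.006,0.012,0.11,0,0.004,0.06,1],[0.006,0.012,0.15,0,0.004,0.06,1],[0.006,0.012,0.18,0,0.004,0.06,1]]'| grep -E "eef|contact|rot"
python3 -m crank '[[0,0,0.01,0,0,0,1],[0,0,0.018,0,0,0,1],[0,0,0.023,0,0,0,1],[0,0,0.023,0,0,0,1],[0,0,0.023,0,0,0,1]]'| grep -E "eef|contact|rot"
python3 -m crank '[[0,0,0.001,0,0,0,1],[0,0,0.002,0,0,0,1],[0,0,0.003,0,0,0,1],[0,0,0.004,0,0,0,1]]'
```

```text
eef_pos: [496.6, 386.1, 50.9]
tcp_rot: [-3.141, 0.001, 0.13]
contact_force: [-0.3, 0.6, -0.6]
eef_pos: [498.4, 388.2, 31.8]
tcp_rot: [-3.139, -0.003, 0.128]
contact_force: [0.3, 0.0, -0.7]
clock: 18.05
eef_pos: [497.8, 387.7, 26.6]
tcp_rot: [-3.14, -0.002, 0.127]
contact_force: [-0.3, -0.1, -1.3]
opening: 0.269
grasp_force: 89.0
```

```bash

python3 -m crank '[[0,0,0.001,0,0,0,1],[0,0,0.002,0,0,0,1],[0,0,0.003,0,0,0,1],[0,0,0.003,0,0,0,1]]'
```

```text
clock: 18.45
eef_pos: [497.7, 387.6, 23.3]
tcp_rot: [-3.14, -0.001, 0.127]
contact_force: [0.2, 1.0, -1.2]
opening: 0.273
grasp_force: 89.0
```

```bash

python3 -m crank '[[0,0,0.0005,0,0,0,1],[0,0,0.001,0,0,0,1],[0,0,0.001,0,0,0,1]]'
```

```text
clock: 18.75
eef_pos: [497.8, 387.7, 22.8]
tcp_rot: [-3.14, -0.002, 0.127]
contact_force: [-1.5, -0.8, 2.6]
opening: 0.272
grasp_force: 89.9
```

Touching down; release gently and lift straight up.

```bash

python3 -m crank '[[0,0,0,0,0,0,0.7],[0,0,0,0,0,0,0.6],[0,0,0,0,0,0,0.4],[0,0,0,0,0,0,0.2],[0,0,0,0,0,0,0]]'
python3 -m crank '[[0,0,0,0,0,0,0],[0,0,0,0,0,0,0],[0,0,-0.02,0,0,0,0],[0,0,-0.05,0,0,0,0],[0,0,-0.09,0,0,0,0]]'
python3 -m crank '[[0,0,-0.04,0,0,0,0],[0,0,-0.08,0,0,0,0],[0,0,-0.08,0,0,0,0],[0,0,-0.08,0,0,0,0],[0,0,-0.08,0,0,0,0]]'
python3 - <<'E'
from h import *
from rig import cams
f=cams.grab_frame("wrist"); im=f["image"][:,:,::-1]; cv2.imwrite("pics/w9.png",im)
hs=cv2.cvtColor(im.copy(),cv2.COLOR_BGR2GRAY)
ri=[(497+a*40,386+a*5,40) for a in(-1,1)]+[(330,365,20)]; P=proj(f,ri); print(P)
c=im.astype(int); u0=int(P[:,0].mean()); bg=np.median(c[130:330,u0-45:u0-30].reshape(-1,3),0)
mk=(np.abs(c[:,u0-45:u0+45]-bg).sum(2)>36).astype(np.uint8)
n,l,st,ce=cv2.connectedComponentsWithStats(mk)
for k in range(1,n):
  if st[k,4]>300:
    print(st[k],)
    ys,xs=np.nonzero(l==k)
    for v in range(ys.min(),ys.max()+1,20):
      q=xs[ys==v]; print(v,u0-45+(q.min()+q.max())/2,q.max()-q.min()+1,onz(f,[(u0-45+(q.min()+q.max())/2,v)],30)[0].round())
f=cams.grab_frame("top"); im=f["image"][:,:,::-1]; b=cv2.imread("pics/top0.png")
for nm,(u,v) in dict(timer=(310,259),tape=(295,154),petri=(362,154),calc=(152,248)).items():
  print(nm,np.abs(im[v-14:v+14,u-14:u+14].astype(int)-b[v-14:v+14,u-14:u+14]).mean().round(1))
E
```

```text
clock: 19.25
eef_pos: [497.7, 387.7, 22.5]
tcp_rot: [-3.14, -0.002, 0.127]
contact_force: [-0.0, 0.6, 0.2]
opening: 0.892
grasp_force: 0.0
clock: 19.75
eef_pos: [496.6, 386.7, 111.9]
tcp_rot: [3.141, 0.001, 0.127]
contact_force: [-0.3, -0.3, -0.2]
opening: 0.999
grasp_force: 0.0
clock: 20.25
eef_pos: [496.9, 386.9, 191.4]
tcp_rot: [-3.141, -0.0, 0.127]
contact_force: [-0.4, 0.3, -0.3]
opening: 0.998
grasp_force: 0.0
[[260.87335222 223.20595241]
 [261.19037518 137.49290663]
 [260.59861838 318.72125824]]
[   0    0   90   50 1159]
0 286.5 36 [645. 385.  30.]
20 265.0 25 [629. 400.  30.]
40 225.0 21 [610. 430.  30.]
[  30  128   32  195 4513]
128 260.0 15 [544. 393.  30.]
148 260.5 28 [526. 390.  30.]
168 260.5 28 [508. 388.  30.]
188 260.5 28 [488. 385.  30.]
208 260.0 27 [468. 383.  30.]
228 260.5 22 [447. 380.  30.]
248 261.0 21 [425. 377.  30.]
268 261.0 21 [402. 374.  30.]
288 262.0 21 [378. 370.  30.]
308 262.5 20 [353. 366.  30.]
[   0  359   90   25 2055]
359 259.5 90 [281. 360.  30.]
379 259.5 90 [250. 356.  30.]
timer 15.6
tape 1.4
petri 1.5
calc 1.5
```

```bash
python3 - <<'E'
from h import *
from rig import cams
def find(im,f):
  hs=cv2.cvtColor(im,cv2.COLOR_BGR2HSV); P=onz(f,np.argwhere((hs[...,1]>90)&(hs[...,2]>50))[:,::-1].astype(float),22)[:,:2]
  q=P[np.hypot(*(P-[350,138]).T)<45]; print(len(q),q.mean(0) if len(q) else None)
for n,k in(("w1","w1"),("w3","w3")): find(cv2.imread(f"pics/{n}.png"),load(k+".npy"))
f=cams.grab_frame("wrist"); find(np.ascontiguousarray(f["image"][:,:,::-1]),f)
E
```

```text
155 [347.53259026 133.42445511]
0 None
27 [354.68116079 127.85324473]
```

```bash

python3 -m crank '[[-0.03,-0.035,-0.02,0,0,0,0],[-0.06,-0.07,-0.04,0,0,0,0],[-0.09,-0.105,-0.04,0,0,0,0],[-0.12,-0.14,-0.04,0,0,0,0],[-0.15,-0.175,-0.04,0,0,0,0]]' | grep eef
python3 -m crank '[[-0.03,-0.035,0,0,0,0,0],[-0.06,-0.035,0,0,0,0,0],[-0.09,-0.035,0,0,0,0,0],[-0.09,-0.035,0,0,0,0,0]]' | grep eef
python3 - <<'E'
from h import *
from rig import cams
f=cams.grab_frame("top"); im=f["image"][:,:,::-1]; b=cv2.imread("pics/top0.png")
for nm,(u,v) in dict(timer=(310,259),tape=(295,154),petri=(362,154),calc=(152,248),bowl=(340,188)).items():
  print(nm,np.abs(im[v-14:v+14,u-14:u+14].astype(int)-b[v-14:v+14,u-14:u+14]).mean().round(1))
E
```

```text
eef_pos: [324.9, 542.6, 231.8]
eef_pos: [229.3, 564.4, 231.2]
timer 1.4
tape 1.3
petri 1.4
calc 1.5
bowl 4.7
```

Bystanders are unchanged, the insert is in the bowl and the rod is down.

```bash
python3 -c "
from rig import sign_off
print(sign_off())"
```

```text
the job is handed in; nothing more can be done
None
```

The job is handed in: the insert is in the bowl, the rod lies flat on the worktop clear of the stand and bowl, and the timer, tape, dish and calculator match their starting pictures. It took about 21 s of robot time.

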